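Make up two alarm call-out kits

TASK

Make up the two call-out kits: the blue tray gets the big black battery, the red strobe light and the green-capped jar of screws; the yellow tray gets the slim grey battery and the amber light. Stand each battery upright in its tray's long bay and each other piece upright in a small bay of its own (either one), set down gently on the tray floor, not dropped. Leave the white-capped jar, the dome camera and the motion detector where they are.

Things in the scene. Friction and masses are not known exactly. Their poses are not given: they have to be found in the camera images.
- blue_tray: Blue kit tray, fixed, 180 (x) x 167 (y) mm, x within 20 deg of world x. Origin: centre of underside. Floor 3 mm thick; outer walls 18 mm high, dividers 14 mm, all 3 mm thick. Long bay along the +y side: inside 174 (x) x 75 (y), centre x 0, y +43. Two small bays on the -y side: inside about 86 (x) x 82 (y), centres x +44 and x -44, y -39 mm.
- yellow_tray: Yellow kit tray, fixed, 180 (x) x 167 (y) mm, x within 20 deg of world x. Origin: centre of underside. Floor 3 mm thick; outer walls 18 mm high, dividers 14 mm, all 3 mm thick. Long bay along the +y side: inside 174 (x) x 75 (y), centre x 0, y +43. Two small bays on the -y side: inside about 86 (x) x 82 (y), centres x +44 and x -44, y -39 mm.
- big_battery: The big battery: a black sealed 12 V block, 97 (its x) x 43 (its y) x 52 mm high, flat sides, standing upright, about 0.56 kg. Two small terminals (red and black) on top reach 58 mm. Yellow side labels. Origin: centre of its underside; z up.
- slim_battery: The slim battery: a light grey sealed 6 V block, much narrower than the black one, 97 (its x) x 24 (its y) x 52 mm high, flat sides, standing upright, about 0.3 kg. Two small terminals (red and black) on top reach 58 mm. White side labels. Origin: centre of its underside; z up.
- red_strobe: Red strobe light, 56 mm high, about 0.11 kg: black round foot 50 mm across and 16 mm high, red lens 44 mm across with straight sides from 16 to 46 mm up, rounded above. Origin: centre of its underside; z up.
- amber_light: Amber (orange) flashing light of the same make and size as the red one: 56 mm high, about 0.11 kg, black foot 50 mm across and 16 mm high, lens 44 mm across with straight sides from 16 to 46 mm up. Origin: centre of its underside; z up.
- green_jar: Clear round jar of brass screws with a green screw cap, 55 mm high, about 0.13 kg: body 45 mm across up to 38 mm, cap 44 mm across from 42 to 55 mm up. Origin: centre of its underside; z up.
- white_jar: Jar of the same size and shape with a WHITE cap and grey filling (45 mm across, 55 mm high). Stays in the stock. Origin: centre of its underside.
- dome_camera: Mini dome camera, white foot 54 mm across, dark dome, 40 mm high. Stays in the stock. Origin: centre of its underside.
- motion_detector: White motion detector lying on its back, 98 (its x) x 46 (its y) x 36 mm high. Stays in the stock. Origin: centre of its underside.
Not all that is in view belongs to the job. Leave any purple look-alike of the amber_light alone.

How it is judged:
At the end, for the whole second after the job is handed in: Each battery stands in the long bay of its tray, the red strobe, green-capped jar and amber light each in a small bay of theirs: on the bay floor (within 4 mm), upright within 0.15 rad, at rest; the white-capped jar, dome camera and motion detector within 20 mm of where they stood (z of big_battery in the frame of blue_tray between -0.001 and 0.007 m and angle between each of big_battery, red_strobe, green_jar, slim_battery, amber_light's own z axis and vertical below 0.15 rad and linear speed of each of big_battery, red_strobe, green_jar, slim_battery, amber_light below 0.02 m/s and angular speed of each of big_battery, red_strobe, green_jar, slim_battery, amber_light below 0.2 rad/s and y of big_battery in the frame of blue_tray between 0.015 and 0.071 m and x of big_battery in the frame of blue_tray between -0.042 and 0.042 m and z of red_strobe in the frame of blue_tray between -0.001 and 0.007 m and y of red_strobe in the frame of blue_tray between -0.062 and -0.016 m and (x of red_strobe in the frame of blue_tray between -0.067 and -0.021 m or x of red_strobe in the frame of blue_tray between 0.021 and 0.067 m) and z of green_jar in the frame of blue_tray between -0.001 and 0.007 m and y of green_jar in the frame of blue_tray between -0.062 and -0.016 m and (x of green_jar in the frame of blue_tray between -0.067 and -0.021 m or x of green_jar in the frame of blue_tray between 0.021 and 0.067 m) and z of slim_battery in the frame of yellow_tray between -0.001 and 0.007 m and y of slim_battery in the frame of yellow_tray between 0.015 and 0.071 m and x of slim_battery in the frame of yellow_tray between -0.042 and 0.042 m and z of amber_light in the frame of yellow_tray between -0.001 and 0.007 m and y of amber_light in the frame of yellow_tray between -0.062 and -0.016 m and (x of amber_light in the frame of yellow_tray between -0.067 and -0.021 m or x of amber_light in the frame of yellow_tray between 0.021 and 0.067 m) and distance of each of white_jar, dome_camera, motion_detector from where it was at the start of the episode below 0.02 m); the robot touches nothing.
It fails at once if a thing of the stock that stays (white-capped jar, dome camera, motion detector) was shifted by more than 20 mm (distance of any of white_jar, dome_camera, motion_detector from where it was at the start of the episode above 0.02 m).
It fails at once if a battery, light or jar was dropped (fell free, out of the fingers, faster than 0.6 m/s, as from about 2 cm) ((linear speed of big_battery above 0.6 m/s and contact force between the fingers and big_battery below 0.05 N) or (linear speed of red_strobe above 0.6 m/s and contact force between the fingers and red_strobe below 0.05 N) or (linear speed of green_jar above 0.6 m/s and contact force between the fingers and green_jar below 0.05 N) or (linear speed of slim_battery above 0.6 m/s and contact force between the fingers and slim_battery below 0.05 N) or (linear speed of amber_light above 0.6 m/s and contact force between the fingers and amber_light below 0.05 N)).
It also fails if it takes over 125 s, if anything falls off the work surface, if the arm or the gripper's body presses on something with over 40 N, if the wrist force passes 120 N, or if a joint passes its speed limit or range.

ROBOT

A 7-joint arm with a two-finger parallel gripper is mounted at the origin on the work surface. World frame = base frame: x ahead of the robot, y to its left, z up, the work surface at z = 0. Lengths are in m, angles in rad, forces in N, time in s.
With the tool pointing down it reaches from about 0.425 to 0.925 m from the base axis. Payload 6.8 kg.
Tool frame: the origin (TCP) lies on the centre line of the jaws, within the pads' length; the fingertips stand env.tcp_to_tips ahead of it and the grasp point (between the pads) lies 3 mm ahead of it (env.tcp_to_tips is the distance from the TCP to the fingertips, in m); z points along the fingers, x is the direction in which the jaws open and shut, and the axes are right-handed (so a half turn about z gives the same grasp; the last joint's range is limited). The gripper opens to 88 mm and grips with 3 to 60 N. Pads are 20 mm wide; open, the fingers measure 115 mm over their backs; the gripper's body (75 mm by 178 mm) begins 61 mm behind the grasp point.
Start: joints at [-1.389, 0.477, 0.022, 1.555, -0.011, 1.109, -0.083], TCP at [0.193, 0.647, 0.245] pointing down, gripper open.
Joint ranges: [-2.96, 2.96], [-0.34, 2.1], [-1.41, 1.46], [0.24, 2.44], [-1.37, 4.51], [0.17, 1.92], [-2.96, 2.96]. Speed limits (rad/s): [2.39, 2.39, 3.14, 3.14, 3.14, 3.14, 3.14].

INTERFACE

Orientations are given as a unit quaternion [w, x, y, z].
In Python, from workcell import telemetry, vision, workorder, env gives the robot as it stands.
- The arm moves only by the tool arm_command, never from a script. Its argument "motion" is a list of rows, each an object of numbers: "tx", "ty", "tz": the shift along the tool's x, y, z in mm; "rx", "ry", "rz": the turn, a rotation vector about the tool's x, y, z in rad; "jaw": the finger opening in mm, from 0 to 87.8. In form: [{"tx": .., "ty": .., "tz": .., "rx": .., "ry": .., "rz": .., "jaw": ..}, ...]. A call has 1 to 10 rows; each row is the pose to reach, as a shift and turn from the pose commanded when the call began, along the tool's axes at that moment; what a row does not reach only later rows make up. A row lasts 1/10 s, in which the tool goes at most 50 mm and 8.59 degrees, less where a joint would pass 70% of its speed; a pose out of reach is approached as far as the arm can. A call with a gripper value outside its range is refused whole. The fingers move at their own pace and stop on an object; the grip force is fixed at half the most. Time passes only in rows, so rows that repeat a pose let the fingers close. It gives the time, the measured TCP pose, the force and the opening at its end, in the units of the state.
- telemetry.sense(): the state, without advancing time (a new reading comes with each control period).
- vision.capture(name): name is "scene" or "top" or "wrist"; returns a dict with "image" (420x560x3 uint8, blue, green, red), "depth" (420x560 float32, m along the optical axis (not along the pixel's ray), 0 where there is no reading), "K" (3x3 intrinsics, pixels), "D" ([k1, k2, p1, p2, k3] as OpenCV has them; the pictures are not rectified), "world_from_camera" (4x4, takes a point from camera to world coordinates). Camera axes: x right, y up, looking along -z (the intrinsics and any distortion apply to the point x, -y, -z); pixel columns grow to the right and rows downward; lengths in m; the calibration is good to about 2 mm. A picture is of the moment at which its call begins.
- workorder.finish_job(): hands the job in, once; it reports no verdict.
The state is a dict: "clock": time; "q": joint angles; "joint_velocities": joint speeds; "effort": joint torques, N m; "tcp_pos": TCP position; "eef_rot": TCP orientation; "ft_force": force on the tool from outside, world axes, zero at the start; "wrist_torque": the same for the moment, N m; "opening": finger opening in m.
Only numpy, scipy, OpenCV 4.12 (cv2) and the standard library are available. Lean on these libraries where they do the work, as an engineer would, in place of code of your own. Each camera call takes 0.05 s, during which the arm holds its last target. There are 200 camera calls.

## Working session

There is one attempt and no reset: what is moved stays moved. The work goes in short steps, Python scripts to look and compute and a tool call to move; the robot and the scene stay as the last step left them, time stands still between calls to the robot, and variables do not carry over. Pictures are saved under pics/ and viewed, about 12 in all and at most 16, crops included, and the job is handed in when it is done.

Besides the shell and the picture viewer there is one more tool, called after "Call:" as name([rows], argument=value, ...), one row to a line, values as JSON. arm_command: Moves the arm, as the interface text tells. Its arguments: {"type":"object","properties":{"motion":{"type":"array"}},"required":["motion"]}

```bash
mkdir -p pics && cat > h.py <<'E'
import numpy as np, cv2, pickle
from workcell import telemetry, vision, workorder, env
def cap(n):
    c=vision.capture(n); pickle.dump(c,open(f'pics/{n}.pkl','wb')); return c
def ray(c,uv):
    p=cv2.undistortPoints(np.array(uv,float).reshape(-1,1,2),np.array(c['K']),np.array(c['D'])).reshape(-1,2)
    T=np.array(c['world_from_camera']); d=np.c_[p[:,0],-p[:,1],-np.ones(len(p))]@T[:3,:3].T
    return T[:3,3],d
def onplane(c,uv,z):
    o,d=ray(c,uv); return o+d*((z-o[2])/d[:,2])[:,None]
def cloud(c):
    h,w=c['depth'].shape; v,u=np.mgrid[:h,:w]
    o,d=ray(c,np.stack([u,v],-1).reshape(-1,2)); P=o+d*c['depth'].reshape(-1,1)
    P[c['depth'].ravel()<=0]=np.nan
    return P.reshape(h,w,3)
E
python3 - <<'E'
from h import *
a=cap('top');b=cap('scene')
for n,c in(('top',a),('scene',b)):
    cv2.imwrite(f'pics/{n}1.png',c['image']); print(n,np.round(c['world_from_camera'],3).tolist(),np.round(c['K'],1).tolist(),c['D'])
print(env.tcp_to_tips, telemetry.sense())
E
```

```text
top [[0.022, 0.995, -0.1, 0.416], [-1.0, 0.023, 0.006, -0.01], [0.008, 0.1, 0.995, 1.321], [0.0, 0.0, 0.0, 1.0]] [[520.9, 0.0, 279.9], [0.0, 520.9, 208.0], [0.0, 0.0, 1.0]] [-0.00194015  0.          0.          0.          0.        ]
scene [[0.529, -0.733, 0.428, 0.925], [0.848, 0.461, -0.26, -0.225], [-0.007, 0.5, 0.866, 0.799], [0.0, 0.0, 0.0, 1.0]] [[433.2, 0.0, 276.9], [0.0, 433.2, 207.0], [0.0, 0.0, 1.0]] [-0.12281993  0.          0.          0.          0.        ]
0.022 {'clock': 0.1, 'q': array([-1.38909357,  0.4777312 ,  0.02233663,  1.55630084, -0.01149746,
        1.10929924, -0.08309824]), 'joint_velocities': array([-0.0017859 , -0.00123171,  0.00066997, -0.00217564,  0.00051894,
       -0.0001919 ,  0.00118715]), 'effort': array([ 3.69852787e-03, -5.84095359e+01,  1.53934680e+00, -2.73313147e+01,
       -5.42754703e-02,  1.32383456e-02,  3.57244483e-05]), 'tcp_pos': array([0.19275495, 0.64638511, 0.24379142]), 'eef_rot': array([ 5.26601998e-04,  8.01790114e-01,  5.97605192e-01, -6.09220870e-04]), 'ft_force': array([-0.2345518 ,  0.79894348,  0.6393905 ]), 'wrist_torque': array([0.00179783, 0.02645742, 0.04331981]), 'opening': 0.08771610868613945}
```

View pics/top1.png

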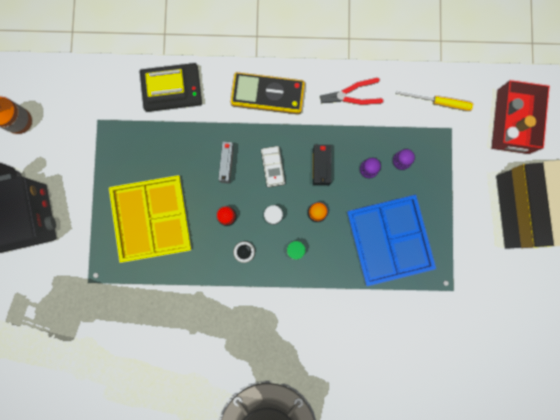

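View pics/scene1.png

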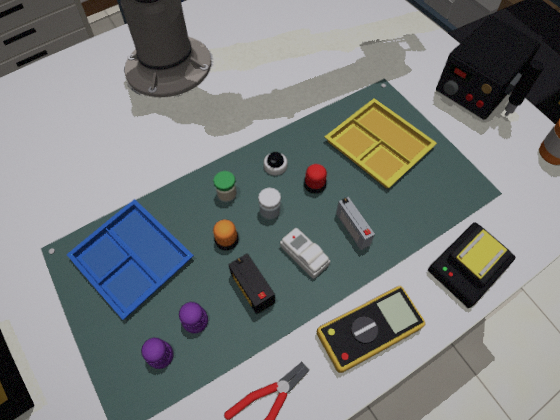

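Top view (up = +x, left = +y): the yellow tray is at (150,218) and the blue tray at (391,240), both with the long bay on the left. The slim battery is at (227,162), the motion detector at (273,167) and the big battery at (322,165). The red strobe is at (226,215), white jar (273,214), amber light (318,211), green jar (296,250), dome (244,252), and the purple look-alikes are at (372,167) and (404,158). Next I'll measure them by height clusters and colour.

```bash
python3 - <<'E'
from h import *
c=pickle.load(open('pics/top.pkl','rb')); P=cloud(c); hsv=cv2.cvtColor(c['image'],cv2.COLOR_BGR2HSV)
v,u=np.mgrid[:420,:560]
mat=(u>92)&(u<452)&(v>122)&(v<289)
print('mat z',np.nanmedian(P[...,2][mat]))
m=(mat&(P[...,2]>0.022)).astype(np.uint8)
n,l,s,ce=cv2.connectedComponentsWithStats(m)
for i in range(1,n):
    if s[i,4]<60: continue
    q=P[l==i]; top=np.percentile(q[:,2],90); t=q[q[:,2]>top-.012]
    r=cv2.minAreaRect((t[:,:2]*1000).astype(np.float32))
    print('px',ce[i].round(),'n',s[i,4],'top',top.round(3),'rect c',np.round(r[0],1),'size',np.round(r[1],1),'ang',round(r[2],1),'mean',(t[:,:2].mean(0)*1000).round(1))
for nm,lo,hi in(('yellow',(20,150,150),(32,255,255)),('blue',(100,120,80),(125,255,255))):
    k=(cv2.inRange(hsv,lo,hi)>0)&mat
    k=cv2.morphologyEx(k.astype(np.uint8),cv2.MORPH_CLOSE,np.ones((9,9)))
    n,l,s,ce=cv2.connectedComponentsWithStats(k); i=1+s[1:,4].argmax()
    W=onplane(c,np.argwhere(l==i)[:,::-1],.018)[:,:2]*1000
    r=cv2.minAreaRect(W.astype(np.float32)); print(nm,s[i,4],np.round(r[0],1),np.round(r[1],1),round(r[2],2))
E
```

```text
mat z 0.0012136391343123831
px [225. 161.] n 433 top 0.055 rect c [658.5 121.4] size [24.5 97.4] ang 85.4 mean [658.4 121.1]
px [322. 163.] n 716 top 0.056 rect c [ 658.7 -118.5] size [96.2 42.4] ang 1.0 mean [ 658.1 -118.8]
px [272. 165.] n 640 top 0.043 rect c [654.4   3.8] size [93.5 41.4] ang 10.4 mean [654.2   3.9]
px [404. 157.] n 286 top 0.057 rect c [ 679.7 -327.3] size [41.6 41.7] ang 66.6 mean [ 679.6 -326.3]
px [371. 166.] n 281 top 0.057 rect c [ 656.3 -242.4] size [40.4 43.5] ang 46.2 mean [ 655.5 -241.7]
px [317. 211.] n 262 top 0.057 rect c [ 540.8 -111. ] size [41.7 40.4] ang 45.0 mean [ 540.5 -110.5]
px [272. 214.] n 274 top 0.058 rect c [529.6   0. ] size [41.9 41.6] ang 1.3 mean [5.293e+02 1.000e-01]
px [225. 215.] n 268 top 0.056 rect c [526.3 117.6] size [39.7 42. ] ang 2.4 mean [525.4 116.9]
px [295. 250.] n 270 top 0.057 rect c [443.3 -56.8] size [41.3 43.9] ang 1.4 mean [443.5 -57.2]
px [243. 251.] n 178 top 0.039 rect c [437.1  72. ] size [34.5 32.4] ang 1.6 mean [437.6  70.9]
yellow 5481 [514.  308.7] [192.  179.6] 11.22
blue 5721 [ 474.5 -297.9] [195.8 183.7] 15.07
```

```bash
cat >> h.py <<'E'
from scipy.spatial.transform import Rotation as Ro
BL=(474.5,-297.9,15.0); YE=(514.,308.7,11.2)
def bay(t,x,y):
    a=np.radians(t[2]); return t[0]+x*np.cos(a)-y*np.sin(a), t[1]+x*np.sin(a)+y*np.cos(a)
def go(x,y,z,yaw):
    "shift (mm, tool axes) and rotation vector to TCP x,y,z mm, tool down, jaws along yaw deg (mod 180)"
    s=telemetry.sense(); q=s['eef_rot']; R=Ro.from_quat([q[1],q[2],q[3],q[0]])
    cur=np.degrees(np.arctan2(*R.apply([1,0,0])[[1,0]])); yaw=cur+(yaw-cur+90)%180-90
    a=np.radians(yaw); T=Ro.from_matrix(np.array([[np.cos(a),np.sin(a),0],[np.sin(a),-np.cos(a),0],[0,0,-1]]))
    d=R.inv().apply(np.array([x,y,z])-s['tcp_pos']*1000); r=(R.inv()*T).as_rotvec()
    print('t',s['clock'],'tcp',(s['tcp_pos']*1000).round(1),'yaw',round(cur,1),'F',s['ft_force'].round(1),'open',round(s['opening']*1000,1),'| shift',d.round(1),'rot',r.round(3))
E
python3 -c "
from h import *
go(600,121,200,85.4);go(658.5,121.3,150,85.4)
print(bay(YE,0,43),bay(YE,44,-39),bay(YE,-44,-39),bay(BL,0,43),bay(BL,44,-39),bay(BL,-44,-39))"
```

```text
t 0.1 tcp [192.8 646.4 243.8] yaw 73.4 F [-0.2  0.8  0.6] open 87.7 | shift [-387.   540.4   44.5] rot [-0.     0.002 -0.209]
t 0.1 tcp [192.8 646.4 243.8] yaw 73.4 F [-0.2  0.8  0.6] open 87.7 | shift [-370.   596.4   94.5] rot [-0.     0.002 -0.209]
(np.float64(505.6479228975412), np.float64(350.8810716800152)) (np.float64(564.7371665329434), np.float64(278.9890603950603)) (np.float64(478.41311286221446), np.float64(261.89643748770277)) (np.float64(463.3707810605916), np.float64(-256.36518946957005)) (np.float64(527.0946791157173), np.float64(-324.18306924076273)) (np.float64(442.0932064022793), np.float64(-346.95914520978454))
```

Call:
arm_command([
  {"tx": -37, "ty": 60, "tz": 0, "rz": -0.05, "jaw": 60},
  {"tx": -66, "ty": 100, "tz": 5, "rz": -0.1, "jaw": 60},
  {"tx": -95, "ty": 140, "tz": 10, "rz": -0.15, "jaw": 60},
  {"tx": -124, "ty": 180, "tz": 15, "rz": -0.209, "jaw": 60},
  {"tx": -150, "ty": 220, "tz": 20, "rz": -0.209, "jaw": 60},
  {"tx": -178, "ty": 262, "tz": 25, "rz": -0.209, "jaw": 60},
  {"tx": -205, "ty": 304, "tz": 30, "rz": -0.209, "jaw": 60},
  {"tx": -232, "ty": 346, "tz": 35, "rz": -0.209, "jaw": 60},
  {"tx": -260, "ty": 388, "tz": 40, "rz": -0.209, "jaw": 60},
  {"tx": -287, "ty": 430, "tz": 45, "rz": -0.209, "jaw": 60},
])

```text
invalid input
```

```bash
python3 -c "
from h import *
go(658.5,121.3,150,85.4)"
```

```text
t 0.1 tcp [192.8 646.4 243.8] yaw 73.4 F [-0.2  0.8  0.6] open 87.7 | shift [-370.   596.4   94.5] rot [-0.     0.002 -0.209]
```

Call:
arm_command([
  {"tx": -30, "ty": 48, "tz": 0, "rx": 0, "ry": 0, "rz": -0.05, "jaw": 60},
  {"tx": -60, "ty": 96, "tz": 10, "rx": 0, "ry": 0, "rz": -0.1, "jaw": 60},
  {"tx": -90, "ty": 144, "tz": 20, "rx": 0, "ry": 0, "rz": -0.15, "jaw": 60},
  {"tx": -120, "ty": 192, "tz": 30, "rx": 0, "ry": 0, "rz": -0.209, "jaw": 60},
  {"tx": -150, "ty": 240, "tz": 35, "rx": 0, "ry": 0, "rz": -0.209, "jaw": 60},
  {"tx": -175, "ty": 282, "tz": 40, "rx": 0, "ry": 0, "rz": -0.209, "jaw": 60},
  {"tx": -200, "ty": 322, "tz": 45, "rx": 0, "ry": 0, "rz": -0.209, "jaw": 60},
  {"tx": -225, "ty": 362, "tz": 50, "rx": 0, "ry": 0, "rz": -0.209, "jaw": 60},
  {"tx": -250, "ty": 402, "tz": 55, "rx": 0, "ry": 0, "rz": -0.209, "jaw": 60},
  {"tx": -270, "ty": 436, "tz": 60, "rx": 0, "ry": 0, "rz": -0.209, "jaw": 60},
])

```text
clock: 1.1
tcp_pos: [0.5231, 0.2742, 0.1863]
eef_rot: [-0.0, 0.735, 0.678, -0.0]
ft_force: [0.8, -0.1, -1.3]
opening: 0.0599
```

```bash
python3 -c "
from h import *
go(658.5,121.3,150,85.4)"
```

```text
t 1.1 tcp [523.1 274.2 186.3] yaw 85.4 F [ 0.8 -0.1 -1.3] open 59.9 | shift [-141.5  147.3   36.3] rot [-0.  0. -0.]
```

Call:
arm_command([
  {"tx": -30, "ty": 31, "tz": 8, "rx": 0, "ry": 0, "rz": 0, "jaw": 60},
  {"tx": -60, "ty": 62, "tz": 16, "rx": 0, "ry": 0, "rz": 0, "jaw": 60},
  {"tx": -90, "ty": 92, "tz": 24, "rx": 0, "ry": 0, "rz": 0, "jaw": 60},
  {"tx": -115, "ty": 120, "tz": 30, "rx": 0, "ry": 0, "rz": 0, "jaw": 60},
  {"tx": -132, "ty": 138, "tz": 34, "rx": 0, "ry": 0, "rz": 0, "jaw": 60},
  {"tx": -138, "ty": 145, "tz": 36, "rx": 0, "ry": 0, "rz": 0, "jaw": 60},
  {"tx": -138, "ty": 145, "tz": 36, "rx": 0, "ry": 0, "rz": 0, "jaw": 60},
])

```text
clock: 1.8
tcp_pos: [0.6557, 0.1256, 0.1499]
eef_rot: [-0.0, 0.736, 0.677, -0.001]
ft_force: [-0.2, -0.5, 0.2]
opening: 0.0604
```

```bash
python3 -c "
from h import *
go(658.5,121.3,40,85.4)
c=cap('wrist');cv2.imwrite('pics/w1.png',c['image']);print(np.round(c['world_from_camera'],3).tolist(),c['K'][0,0],c['D'])
P=cloud(c);m=(P[...,2]>.046)&(P[...,2]<.062)
n,l,s,ce=cv2.connectedComponentsWithStats(m.astype(np.uint8))
for i in range(1,n):
    if s[i,4]>400:
        q=P[l==i]; r=cv2.minAreaRect((q[:,:2]*1000).astype(np.float32));print(s[i],np.round(r[0],1),np.round(r[1],1),round(r[2],1),np.median(q[:,2]))
"
```

```text
t 1.8 tcp [655.7 125.6 149.9] yaw 85.3 F [-0.2 -0.5  0.2] open 60.4 | shift [ -4.    3.3 109.9] rot [-0.001  0.001 -0.002]
[[0.082, -0.952, -0.294, 0.574], [0.997, 0.078, 0.025, 0.134], [-0.001, -0.296, 0.955, 0.29], [0.0, 0.0, 0.0, 1.0]] 290.6560817490304 [-0.00297638  0.          0.          0.          0.        ]
[ 220   17   58   65 2838] [525.9 117.1] [43.  42.8] 51.2 0.05328099757732396
[  61   33   66   69 3291] [529.1  -0.6] [45.6 45.2] 26.1 0.05468927639828117
[ 254  162   29  106 2844] [658.9 120.6] [23.2 96.4] 85.7 0.052146536733119364
[   0  184   46  104 2845] [ 659.1 -117.2] [96.8 41.1] 0.3 0.05181414217597077
```

The wrist depth agrees with the top view to within about 1 mm for slim, red and big. I'll descend and grip the slim battery.

Call:
arm_command([
  {"tx": -4.5, "ty": 3.5, "tz": 30, "rx": 0, "ry": 0, "rz": 0, "jaw": 60},
  {"tx": -4.5, "ty": 3.5, "tz": 60, "rx": 0, "ry": 0, "rz": 0, "jaw": 60},
  {"tx": -4.5, "ty": 3.5, "tz": 85, "rx": 0, "ry": 0, "rz": 0, "jaw": 60},
  {"tx": -4.5, "ty": 3.5, "tz": 102, "rx": 0, "ry": 0, "rz": 0, "jaw": 60},
  {"tx": -4.5, "ty": 3.5, "tz": 110, "rx": 0, "ry": 0, "rz": 0, "jaw": 60},
  {"tx": -4.5, "ty": 3.5, "tz": 110, "rx": 0, "ry": 0, "rz": 0, "jaw": 60},
  {"tx": -4.5, "ty": 3.5, "tz": 110, "rx": 0, "ry": 0, "rz": 0, "jaw": 15},
  {"tx": -4.5, "ty": 3.5, "tz": 110, "rx": 0, "ry": 0, "rz": 0, "jaw": 15},
  {"tx": -4.5, "ty": 3.5, "tz": 110, "rx": 0, "ry": 0, "rz": 0, "jaw": 15},
  {"tx": -4.5, "ty": 3.5, "tz": 110, "rx": 0, "ry": 0, "rz": 0, "jaw": 15},
])

```text
clock: 2.85
tcp_pos: [0.6592, 0.122, 0.0414]
eef_rot: [0.0, 0.735, 0.678, 0.001]
ft_force: [0.4, -0.7, -0.5]
opening: 0.0314
```

```bash
python3 -c "
from h import *
x,y=bay(YE,0,43);go(x,y,130,101.2)"
```

```text
t 2.85 tcp [659.2 122.   41.4] yaw 85.4 F [ 0.4 -0.7 -0.5] open 31.4 | shift [ 215.8 -171.5  -88.7] rot [ 0.001 -0.    -0.276]
```

Still closing. I'll finish the close and lift a little as a test.

Call:
arm_command([
  {"tx": 0, "ty": 0, "tz": 0, "rx": 0, "ry": 0, "rz": 0, "jaw": 15},
  {"tx": 0, "ty": 0, "tz": 0, "rx": 0, "ry": 0, "rz": 0, "jaw": 15},
  {"tx": 0, "ty": 0, "tz": 0, "rx": 0, "ry": 0, "rz": 0, "jaw": 15},
  {"tx": 0, "ty": 0, "tz": 0, "rx": 0, "ry": 0, "rz": 0, "jaw": 15},
  {"tx": 0, "ty": 0, "tz": -10, "rx": 0, "ry": 0, "rz": 0, "jaw": 15},
  {"tx": 0, "ty": 0, "tz": -30, "rx": 0, "ry": 0, "rz": 0, "jaw": 15},
  {"tx": 0, "ty": 0, "tz": -55, "rx": 0, "ry": 0, "rz": 0, "jaw": 15},
  {"tx": 0, "ty": 0, "tz": -75, "rx": 0, "ry": 0, "rz": 0, "jaw": 15},
  {"tx": 0, "ty": 0, "tz": -88, "rx": 0, "ry": 0, "rz": 0, "jaw": 15},
  {"tx": 0, "ty": 0, "tz": -88, "rx": 0, "ry": 0, "rz": 0, "jaw": 15},
])

```text
clock: 3.85
tcp_pos: [0.6597, 0.1225, 0.1305]
eef_rot: [0.001, 0.735, 0.678, 0.002]
ft_force: [0.0, -0.5, -2.6]
opening: 0.0236
```

```bash
python3 -c "
from h import *
x,y=bay(YE,0,43);go(x,y,130,101.2)"
```

```text
t 3.85 tcp [659.7 122.5 130.5] yaw 85.4 F [ 0.  -0.5 -2.6] open 23.6 | shift [ 215.3 -172.     0.3] rot [ 0.003 -0.001 -0.276]
```

Held: opening is 23.6 mm and about 2.6 N hangs from the wrist. Carrying it to the yellow long bay.

Call:
arm_command([
  {"tx": 15, "ty": -12, "tz": 0, "rx": 0, "ry": 0, "rz": -0.02, "jaw": 15},
  {"tx": 43, "ty": -34, "tz": 0, "rx": 0, "ry": 0, "rz": -0.05, "jaw": 15},
  {"tx": 75, "ty": -60, "tz": 0, "rx": 0, "ry": 0, "rz": -0.09, "jaw": 15},
  {"tx": 107, "ty": -86, "tz": 0, "rx": 0, "ry": 0, "rz": -0.135, "jaw": 15},
  {"tx": 140, "ty": -112, "tz": 0, "rx": 0, "ry": 0, "rz": -0.18, "jaw": 15},
  {"tx": 172, "ty": -138, "tz": 0, "rx": 0, "ry": 0, "rz": -0.22, "jaw": 15},
  {"tx": 200, "ty": -160, "tz": 0, "rx": 0, "ry": 0, "rz": -0.26, "jaw": 15},
  {"tx": 215, "ty": -172, "tz": 0, "rx": 0, "ry": 0, "rz": -0.276, "jaw": 15},
  {"tx": 215, "ty": -172, "tz": 0, "rx": 0, "ry": 0, "rz": -0.276, "jaw": 15},
  {"tx": 215, "ty": -172, "tz": 0, "rx": 0, "ry": 0, "rz": -0.276, "jaw": 15},
])

```text
clock: 4.85
tcp_pos: [0.5047, 0.3491, 0.128]
eef_rot: [0.0, 0.635, 0.772, -0.001]
ft_force: [0.4, -0.6, -3.0]
opening: 0.0241
```

```bash
python3 -c "
from h import *
x,y=bay(YE,0,43);go(x,y,44.5,101.2)
c=cap('wrist');cv2.imwrite('pics/w2.png',c['image'])
hsv=cv2.cvtColor(c['image'],cv2.COLOR_BGR2HSV);P=cloud(c)
k=(cv2.inRange(hsv,(20,120,100),(35,255,255))>0)&(P[...,2]<.03);n,l,s,ce=cv2.connectedComponentsWithStats(cv2.morphologyEx(k.astype(np.uint8),cv2.MORPH_CLOSE,np.ones((3,3))));i=1+s[1:,4].argmax()
q=P[(l==i)&(P[...,2]>.001)];r=cv2.minAreaRect((q[:,:2]*1000).astype(np.float32));print(s[i],np.round(r[0],1),np.round(r[1],1),round(r[2],1))
"
```

```text
t 4.85 tcp [504.7 349.1 128. ] yaw 101.2 F [ 0.4 -0.6 -3. ] open 24.1 | shift [ 1.7  1.3 83.5] rot [-0.001  0.001 -0.001]
[  114    99   221   193 29657] [509.4 305.8] [181.9 191.7] 11.6
```

View pics/w2.png

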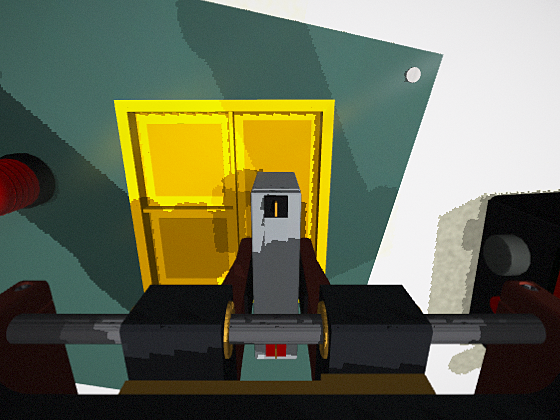

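Wrist view: the battery is held square above the long bay (bay spans columns 235–335, battery centred near 275). Lowering it gently.

Call:
arm_command([
  {"tx": 1.5, "ty": 1, "tz": 25, "rx": 0, "ry": 0, "rz": 0, "jaw": 15},
  {"tx": 1.5, "ty": 1, "tz": 50, "rx": 0, "ry": 0, "rz": 0, "jaw": 15},
  {"tx": 1.5, "ty": 1, "tz": 68, "rx": 0, "ry": 0, "rz": 0, "jaw": 15},
  {"tx": 1.5, "ty": 1, "tz": 76, "rx": 0, "ry": 0, "rz": 0, "jaw": 15},
  {"tx": 1.5, "ty": 1, "tz": 80, "rx": 0, "ry": 0, "rz": 0, "jaw": 15},
  {"tx": 1.5, "ty": 1, "tz": 82, "rx": 0, "ry": 0, "rz": 0, "jaw": 15},
  {"tx": 1.5, "ty": 1, "tz": 83, "rx": 0, "ry": 0, "rz": 0, "jaw": 15},
  {"tx": 1.5, "ty": 1, "tz": 83, "rx": 0, "ry": 0, "rz": 0, "jaw": 15},
])

```text
clock: 5.7
tcp_pos: [0.5058, 0.352, 0.0463]
eef_rot: [0.0, 0.635, 0.773, 0.001]
ft_force: [0.8, 0.1, -2.8]
opening: 0.0239
```

Call:
arm_command([
  {"tx": 0, "ty": 0, "tz": 1, "rx": 0, "ry": 0, "rz": 0, "jaw": 15},
  {"tx": 0, "ty": 0, "tz": 2, "rx": 0, "ry": 0, "rz": 0, "jaw": 15},
  {"tx": 0, "ty": 0, "tz": 2.5, "rx": 0, "ry": 0, "rz": 0, "jaw": 15},
  {"tx": 0, "ty": 0, "tz": 2.5, "rx": 0, "ry": 0, "rz": 0, "jaw": 15},
])

```text
clock: 6.1
tcp_pos: [0.5056, 0.3521, 0.0441]
eef_rot: [0.0, 0.635, 0.773, 0.0]
ft_force: [-1.2, -1.0, 4.0]
opening: 0.0237
```

Floor contact (force went from −2.8 to +4 N). Release, then rise.

Call:
arm_command([
  {"tx": 0, "ty": 0, "tz": 0, "rx": 0, "ry": 0, "rz": 0, "jaw": 45},
  {"tx": 0, "ty": 0, "tz": 0, "rx": 0, "ry": 0, "rz": 0, "jaw": 45},
  {"tx": 0, "ty": 0, "tz": 0, "rx": 0, "ry": 0, "rz": 0, "jaw": 45},
  {"tx": 0, "ty": 0, "tz": 0, "rx": 0, "ry": 0, "rz": 0, "jaw": 45},
  {"tx": 0, "ty": 0, "tz": -10, "rx": 0, "ry": 0, "rz": 0, "jaw": 45},
  {"tx": 0, "ty": 0, "tz": -40, "rx": 0, "ry": 0, "rz": 0, "jaw": 60},
  {"tx": 0, "ty": 0, "tz": -75, "rx": 0, "ry": 0, "rz": 0, "jaw": 70},
  {"tx": 0, "ty": 0, "tz": -105, "rx": 0, "ry": 0, "rz": 0, "jaw": 70},
  {"tx": 0, "ty": 0, "tz": -110, "rx": 0, "ry": 0, "rz": 0, "jaw": 70},
])

```text
clock: 7.0
tcp_pos: [0.5074, 0.3532, 0.1579]
eef_rot: [0.001, 0.635, 0.773, 0.004]
ft_force: [0.1, -0.3, -0.5]
opening: 0.0695
```

```bash
cat > look.py <<'E'
from h import *
def look(tag='t'):
    c=cap('top'); cv2.imwrite(f'pics/{tag}.png',c['image']); P=cloud(c); v,u=np.mgrid[:420,:560]
    m=(P[...,2]>.026)&(P[...,2]<.075)&(u>92)&(u<452)&(v>122)&(v<289)
    n,l,s,ce=cv2.connectedComponentsWithStats(m.astype(np.uint8))
    for i in range(1,n):
        if s[i,4]<60: continue
        q=P[l==i]; top=np.percentile(q[:,2],90); t=q[q[:,2]>top-.012]; r=cv2.minAreaRect((t[:,:2]*1000).astype(np.float32)); o=''
        for nm,T in(('BL',BL),('YE',YE)):
            d=np.array(r[0])-T[:2]; a=np.radians(T[2]); w=np.array([d[0]*np.cos(a)+d[1]*np.sin(a),-d[0]*np.sin(a)+d[1]*np.cos(a)])
            if abs(w).max()<95: o+=f' {nm} {w.round(1)}'
        print(np.median(c['image'][l==i],0),'top',top.round(3),np.round(r[0],1),np.round(r[1],1),round(r[2],1),o)
E
python3 -c "
from look import *
look('t2'); go(540.7,-110.7,130,101)"
```

```text
[66. 65. 63.] top 0.055 [ 658.9 -118.7] [96.5 42.8] 1.2 
[218. 221. 220.] top 0.042 [654.5   4. ] [94.  41.4] 11.3 
[154.  65. 116.] top 0.057 [ 680.8 -325.9] [42.9 40.3] 14.9 
[154.5  62.  115.5] top 0.057 [ 656.3 -242.4] [40.3 42. ] 45.9 
[  0.  131.  229.5] top 0.056 [ 541.  -110.4] [40.5 42.3] 19.0 
[231. 230. 227.] top 0.058 [528.9  -0. ] [44.  41.5] 1.5 
[ 18.  27. 146.] top 0.057 [525.5 117.9] [41.1 41.2] 72.7 
[128. 137. 133.] top 0.058 [476.3 347.4] [36.8 24.7] 10.9  YE [-29.4  45.3]
[ 88. 192.  39.] top 0.058 [443.3 -56.7] [41.4 43.7] 1.3 
[42. 44. 39.] top 0.039 [438.2  70.9] [33.1 33.7] 60.5 
t 7.05 tcp [506.8 352.8 156.6] yaw 101.2 F [-0.3  1.   1. ] open 69.6 | shift [-461.3  -56.7   25.1] rot [ 0.005 -0.003  0.003]
```

Call:
arm_command([
  {"tx": -30, "ty": -4, "tz": 0, "rx": 0.005, "ry": 0, "rz": 0, "jaw": 70},
  {"tx": -75, "ty": -9, "tz": 0, "rx": 0.005, "ry": -0.003, "rz": 0, "jaw": 70},
  {"tx": -122, "ty": -15, "tz": 5, "rx": 0.005, "ry": -0.003, "rz": 0, "jaw": 70},
  {"tx": -170, "ty": -21, "tz": 5, "rx": 0.005, "ry": -0.003, "rz": 0, "jaw": 70},
  {"tx": -219, "ty": -27, "tz": 10, "rx": 0.005, "ry": -0.003, "rz": 0, "jaw": 70},
  {"tx": -268, "ty": -33, "tz": 10, "rx": 0.005, "ry": -0.003, "rz": 0, "jaw": 70},
  {"tx": -317, "ty": -39, "tz": 15, "rx": 0.005, "ry": -0.003, "rz": 0, "jaw": 70},
  {"tx": -365, "ty": -45, "tz": 15, "rx": 0.005, "ry": -0.003, "rz": 0, "jaw": 70},
  {"tx": -412, "ty": -51, "tz": 20, "rx": 0.005, "ry": -0.003, "rz": 0, "jaw": 70},
  {"tx": -445, "ty": -55, "tz": 20, "rx": 0.005, "ry": -0.003, "rz": 0, "jaw": 70},
])

```text
clock: 8.05
tcp_pos: [0.5361, -0.0992, 0.1317]
eef_rot: [-0.001, 0.636, 0.772, -0.004]
ft_force: [-0.4, 1.1, 0.1]
opening: 0.0699
```

Call:
arm_command([
  {"tx": -15, "ty": -2, "tz": 5, "rx": 0, "ry": 0, "rz": 0, "jaw": 70},
  {"tx": -15, "ty": -2, "tz": 5, "rx": 0, "ry": 0, "rz": 0, "jaw": 70},
  {"tx": -15, "ty": -2, "tz": 5, "rx": 0, "ry": 0, "rz": 0, "jaw": 70},
])

```text
clock: 8.35
tcp_pos: [0.538, -0.1097, 0.1274]
eef_rot: [-0.001, 0.635, 0.773, -0.003]
ft_force: [0.6, -0.6, -0.3]
opening: 0.07
```

```bash
python3 -c "
from h import *
go(540.9,-110.5,41,101)"
```

```text
t 8.35 tcp [ 538.  -109.7  127.4] yaw 101.2 F [ 0.6 -0.6 -0.3] open 70.0 | shift [-1.1  3.3 86.3] rot [-0.007  0.002  0.003]
```

Call:
arm_command([
  {"tx": -1, "ty": 3, "tz": 30, "rx": -0.006, "ry": 0.002, "rz": 0, "jaw": 70},
  {"tx": -1, "ty": 3, "tz": 60, "rx": -0.006, "ry": 0.002, "rz": 0, "jaw": 70},
  {"tx": -1, "ty": 3, "tz": 78, "rx": -0.006, "ry": 0.002, "rz": 0, "jaw": 70},
  {"tx": -1, "ty": 3, "tz": 86, "rx": -0.006, "ry": 0.002, "rz": 0, "jaw": 70},
  {"tx": -1, "ty": 3, "tz": 86, "rx": -0.006, "ry": 0.002, "rz": 0, "jaw": 70},
  {"tx": -1, "ty": 3, "tz": 86, "rx": -0.006, "ry": 0.002, "rz": 0, "jaw": 35},
  {"tx": -1, "ty": 3, "tz": 86, "rx": -0.006, "ry": 0.002, "rz": 0, "jaw": 35},
  {"tx": -1, "ty": 3, "tz": 86, "rx": -0.006, "ry": 0.002, "rz": 0, "jaw": 35},
  {"tx": -1, "ty": 3, "tz": 86, "rx": -0.006, "ry": 0.002, "rz": 0, "jaw": 35},
  {"tx": -1, "ty": 3, "tz": 86, "rx": -0.006, "ry": 0.002, "rz": 0, "jaw": 35},
])

```text
clock: 9.35
tcp_pos: [0.542, -0.1115, 0.043]
eef_rot: [0.001, 0.635, 0.773, 0.0]
ft_force: [-0.2, -0.1, 6.5]
opening: 0.0435
```

Call:
arm_command([
  {"tx": 0, "ty": 0, "tz": 0, "rx": 0, "ry": 0, "rz": 0, "jaw": 35},
  {"tx": 0, "ty": 0, "tz": 0, "rx": 0, "ry": 0, "rz": 0, "jaw": 35},
])

```text
clock: 9.55
tcp_pos: [0.542, -0.1115, 0.043]
eef_rot: [0.001, 0.635, 0.773, 0.0]
ft_force: [-0.4, -0.1, 5.9]
opening: 0.0436
```

```bash
python3 -c "
from h import *
x,y=bay(YE,44,-39);go(x,y,130,101.2)
x,y=bay(YE,-44,-39);go(x,y,130,101.2)"
```

```text
t 9.55 tcp [ 542.  -111.5   43. ] yaw 101.2 F [-0.4 -0.1  5.9] open 43.6 | shift [378.5  98.2 -87.3] rot [ 0.002  0.001 -0.001]
t 9.55 tcp [ 542.  -111.5   43. ] yaw 101.2 F [-0.4 -0.1  5.9] open 43.6 | shift [378.5  10.2 -87.5] rot [ 0.002  0.001 -0.001]
```

Call:
arm_command([
  {"tx": 0, "ty": 0, "tz": -10, "rx": 0, "ry": 0, "rz": 0, "jaw": 35},
  {"tx": 0, "ty": 0, "tz": -35, "rx": 0, "ry": 0, "rz": 0, "jaw": 35},
  {"tx": 0, "ty": 0, "tz": -65, "rx": 0, "ry": 0, "rz": 0, "jaw": 35},
  {"tx": 10, "ty": 3, "tz": -90, "rx": 0, "ry": 0, "rz": 0, "jaw": 35},
  {"tx": 40, "ty": 10, "tz": -92, "rx": 0, "ry": 0, "rz": 0, "jaw": 35},
  {"tx": 80, "ty": 20, "tz": -92, "rx": 0, "ry": 0, "rz": 0, "jaw": 35},
  {"tx": 122, "ty": 32, "tz": -92, "rx": 0, "ry": 0, "rz": 0, "jaw": 35},
  {"tx": 165, "ty": 43, "tz": -92, "rx": 0, "ry": 0, "rz": 0, "jaw": 35},
  {"tx": 208, "ty": 54, "tz": -92, "rx": 0, "ry": 0, "rz": 0, "jaw": 35},
  {"tx": 250, "ty": 65, "tz": -92, "rx": 0, "ry": 0, "rz": 0, "jaw": 35},
])

```text
clock: 10.55
tcp_pos: [0.5562, 0.1484, 0.1345]
eef_rot: [0.001, 0.635, 0.773, 0.0]
ft_force: [-0.0, -0.8, -0.2]
opening: 0.0432
```

Call:
arm_command([
  {"tx": 42, "ty": 11, "tz": 0, "rx": 0, "ry": 0, "rz": 0, "jaw": 35},
  {"tx": 82, "ty": 21, "tz": 0, "rx": 0, "ry": 0, "rz": 0, "jaw": 35},
  {"tx": 112, "ty": 29, "tz": 0, "rx": 0, "ry": 0, "rz": 0, "jaw": 35},
  {"tx": 128, "ty": 33, "tz": 0, "rx": 0, "ry": 0, "rz": 0, "jaw": 35},
  {"tx": 128, "ty": 33, "tz": 0, "rx": 0, "ry": 0, "rz": 0, "jaw": 35},
  {"tx": 128, "ty": 33, "tz": 0, "rx": 0, "ry": 0, "rz": 0, "jaw": 35},
])

```text
clock: 11.15
tcp_pos: [0.5642, 0.2765, 0.1338]
eef_rot: [0.001, 0.635, 0.772, -0.001]
ft_force: [-0.6, -0.5, -1.0]
opening: 0.0434
```

```bash
python3 -c "
from h import *
x,y=bay(YE,44,-39);go(x,y,46,101.2)
c=cap('wrist');cv2.imwrite('pics/w3.png',c['image'])"
```

```text
t 11.15 tcp [564.2 276.5 133.8] yaw 101.1 F [-0.6 -0.5 -1. ] open 43.4 | shift [ 2.5  0.9 87.8] rot [ 0.     0.003 -0.002]
```

View pics/w3.png

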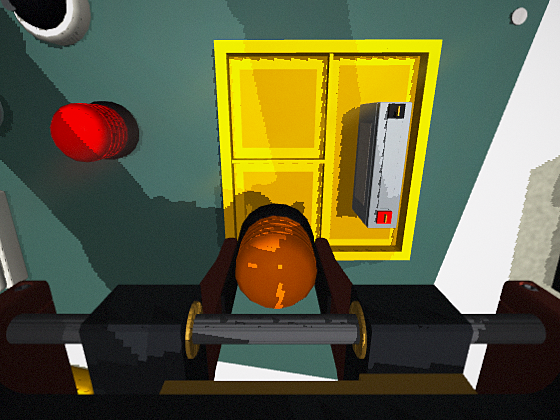

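Wrist view (bottom of image = +x): the slim battery is in the right-hand long bay, (385,165). The amber light is held and will come down near (277,205), the centre of the lower (+x) small bay. Lowering.

Call:
arm_command([
  {"tx": 2, "ty": 1, "tz": 30, "rx": 0, "ry": 0, "rz": 0, "jaw": 35},
  {"tx": 2, "ty": 1, "tz": 58, "rx": 0, "ry": 0, "rz": 0, "jaw": 35},
  {"tx": 2, "ty": 1, "tz": 75, "rx": 0, "ry": 0, "rz": 0, "jaw": 35},
  {"tx": 2, "ty": 1, "tz": 82, "rx": 0, "ry": 0, "rz": 0, "jaw": 35},
  {"tx": 2, "ty": 1, "tz": 85, "rx": 0, "ry": 0, "rz": 0, "jaw": 35},
  {"tx": 2, "ty": 1, "tz": 87, "rx": 0, "ry": 0, "rz": 0, "jaw": 35},
  {"tx": 2, "ty": 1, "tz": 87, "rx": 0, "ry": 0, "rz": 0, "jaw": 35},
  {"tx": 2, "ty": 1, "tz": 87, "rx": 0, "ry": 0, "rz": 0, "jaw": 35},
])

```text
clock: 12.0
tcp_pos: [0.5654, 0.2808, 0.0478]
eef_rot: [0.001, 0.635, 0.773, 0.001]
ft_force: [-0.4, 0.3, -1.3]
opening: 0.0433
```

Call:
arm_command([
  {"tx": 0, "ty": 0, "tz": 1, "rx": 0, "ry": 0, "rz": 0, "jaw": 35},
  {"tx": 0, "ty": 0, "tz": 2, "rx": 0, "ry": 0, "rz": 0, "jaw": 35},
  {"tx": 0, "ty": 0, "tz": 2.5, "rx": 0, "ry": 0, "rz": 0, "jaw": 35},
  {"tx": 0, "ty": 0, "tz": 2.5, "rx": 0, "ry": 0, "rz": 0, "jaw": 35},
])

```text
clock: 12.4
tcp_pos: [0.5652, 0.281, 0.046]
eef_rot: [0.001, 0.635, 0.773, 0.0]
ft_force: [-2.6, -1.6, 10.2]
opening: 0.0434
```

On the floor (10 N). Release and rise, heading to the red strobe next.

Call:
arm_command([
  {"tx": 0, "ty": 0, "tz": -0.5, "rx": 0, "ry": 0, "rz": 0, "jaw": 65},
  {"tx": 0, "ty": 0, "tz": -0.5, "rx": 0, "ry": 0, "rz": 0, "jaw": 65},
  {"tx": 0, "ty": 0, "tz": -0.5, "rx": 0, "ry": 0, "rz": 0, "jaw": 65},
  {"tx": 0, "ty": 0, "tz": -0.5, "rx": 0, "ry": 0, "rz": 0, "jaw": 65},
  {"tx": 0, "ty": 0, "tz": -10, "rx": 0, "ry": 0, "rz": 0, "jaw": 65},
  {"tx": 0, "ty": 0, "tz": -40, "rx": 0, "ry": 0, "rz": 0, "jaw": 70},
  {"tx": 0, "ty": 0, "tz": -75, "rx": 0, "ry": 0, "rz": 0, "jaw": 70},
  {"tx": 0, "ty": 0, "tz": -90, "rx": 0, "ry": 0, "rz": 0, "jaw": 70},
  {"tx": 0, "ty": 0, "tz": -90, "rx": 0, "ry": 0, "rz": 0, "jaw": 70},
])

```text
clock: 13.3
tcp_pos: [0.5662, 0.2816, 0.1372]
eef_rot: [0.002, 0.635, 0.773, 0.003]
ft_force: [-0.1, 0.2, -0.0]
opening: 0.0703
```

```bash
python3 -c "
from h import *
go(526,117.5,130,101)"
```

```text
t 13.3 tcp [566.2 281.6 137.2] yaw 101.2 F [-0.1  0.2 -0. ] open 70.3 | shift [-153.2  -71.3    6.6] rot [ 0.006 -0.001  0.003]
```

Call:
arm_command([
  {"tx": -30, "ty": -14, "tz": 2, "rx": 0.003, "ry": 0, "rz": 0, "jaw": 70},
  {"tx": -70, "ty": -33, "tz": 4, "rx": 0.006, "ry": 0, "rz": 0, "jaw": 70},
  {"tx": -110, "ty": -51, "tz": 6, "rx": 0.006, "ry": 0, "rz": 0, "jaw": 70},
  {"tx": -140, "ty": -65, "tz": 6, "rx": 0.006, "ry": 0, "rz": 0, "jaw": 70},
  {"tx": -153, "ty": -71, "tz": 6, "rx": 0.006, "ry": 0, "rz": 0, "jaw": 70},
  {"tx": -153, "ty": -71, "tz": 6, "rx": 0.006, "ry": 0, "rz": 0, "jaw": 70},
  {"tx": -153, "ty": -71, "tz": 6, "rx": 0.006, "ry": 0, "rz": 0, "jaw": 70},
])

```text
clock: 14.0
tcp_pos: [0.525, 0.1185, 0.1281]
eef_rot: [-0.002, 0.634, 0.773, -0.002]
ft_force: [0.3, 1.0, 0.1]
opening: 0.0701
```

```bash
python3 -c "
from look import *
go(526,117.5,41,101); look('t3')"
```

```text
t 14.0 tcp [525.  118.5 128.1] yaw 101.3 F [0.3 1.  0.1] open 70.1 | shift [-1.2  1.2 87.1] rot [-0.005  0.     0.004]
[65. 64. 61.] top 0.055 [ 658.7 -118.4] [96.2 42.5] 0.9 
[159.  168.5 166. ] top 0.042 [654.7   4. ] [93.5 41.4] 11.0 
[154.  65. 116.] top 0.057 [ 680.4 -327.5] [40.8 41.7] 66.0 
[154.  61. 115.] top 0.056 [ 656.3 -242.3] [40.4 42.2] 47.3 
[  0. 139. 229.] top 0.059 [563.2 281.2] [42.  39.3] 5.6  YE [ 42.9 -36.6]
[163. 181. 178.] top 0.058 [506.  353.5] [96.6 25.8] 11.8  YE [ 0.9 45.5]
[165. 175. 172.] top 0.058 [ 5.288e+02 -1.000e-01] [44.1 41.6] 2.1 
[ 64. 123.  38.] top 0.057 [443.3 -56.7] [41.2 43.8] 1.1 
[42. 42. 38.] top 0.039 [438.   71.1] [34.2 32.5] 11.2
```

The yellow kit reads well: amber at tray (43,−37), slim battery at (1,45), heights right. Now the red strobe.

Call:
arm_command([
  {"tx": -1, "ty": 1, "tz": 30, "rx": -0.005, "ry": 0, "rz": 0, "jaw": 70},
  {"tx": -1, "ty": 1, "tz": 60, "rx": -0.005, "ry": 0, "rz": 0, "jaw": 70},
  {"tx": -1, "ty": 1, "tz": 78, "rx": -0.005, "ry": 0, "rz": 0, "jaw": 70},
  {"tx": -1, "ty": 1, "tz": 85, "rx": -0.005, "ry": 0, "rz": 0, "jaw": 70},
  {"tx": -1, "ty": 1, "tz": 85, "rx": -0.005, "ry": 0, "rz": 0, "jaw": 70},
  {"tx": -1, "ty": 1, "tz": 85, "rx": -0.005, "ry": 0, "rz": 0, "jaw": 35},
  {"tx": -1, "ty": 1, "tz": 85, "rx": -0.005, "ry": 0, "rz": 0, "jaw": 35},
  {"tx": -1, "ty": 1, "tz": 85, "rx": -0.005, "ry": 0, "rz": 0, "jaw": 35},
  {"tx": -1, "ty": 1, "tz": 85, "rx": -0.005, "ry": 0, "rz": 0, "jaw": 35},
  {"tx": -1, "ty": 1, "tz": 85, "rx": -0.005, "ry": 0, "rz": 0, "jaw": 35},
])

```text
clock: 15.05
tcp_pos: [0.526, 0.1161, 0.0442]
eef_rot: [0.001, 0.635, 0.773, 0.0]
ft_force: [-0.3, 0.0, 5.2]
opening: 0.0434
```

Call:
arm_command([
  {"tx": 0, "ty": 0, "tz": 0, "rx": 0, "ry": 0, "rz": 0, "jaw": 35},
  {"tx": 0, "ty": 0, "tz": 0, "rx": 0, "ry": 0, "rz": 0, "jaw": 35},
  {"tx": 0, "ty": 0, "tz": -10, "rx": 0, "ry": 0, "rz": 0, "jaw": 35},
  {"tx": 0, "ty": 0, "tz": -35, "rx": 0, "ry": 0, "rz": 0, "jaw": 35},
  {"tx": 0, "ty": 0, "tz": -65, "rx": 0, "ry": 0, "rz": 0, "jaw": 35},
  {"tx": 0, "ty": 0, "tz": -90, "rx": 0, "ry": 0, "rz": 0, "jaw": 35},
  {"tx": 0, "ty": 0, "tz": -95, "rx": 0, "ry": 0, "rz": 0, "jaw": 35},
  {"tx": 0, "ty": 0, "tz": -95, "rx": 0, "ry": 0, "rz": 0, "jaw": 35},
])

```text
clock: 15.85
tcp_pos: [0.5258, 0.1161, 0.1392]
eef_rot: [0.001, 0.635, 0.773, 0.0]
ft_force: [-0.7, -0.3, -0.0]
opening: 0.0437
```

```bash
python3 -c "
from h import *
x,y=bay(BL,44,-39);go(x,y,135,105)"
```

```text
t 15.85 tcp [525.8 116.1 139.2] yaw 101.2 F [-0.7 -0.3 -0. ] open 43.7 | shift [-432.2  -84.1    4.4] rot [ 0.002  0.001 -0.067]
```

Call:
arm_command([
  {"tx": -15, "ty": -3, "tz": 0, "rx": 0, "ry": 0, "rz": 0, "jaw": 35},
  {"tx": -45, "ty": -9, "tz": 0, "rx": 0, "ry": 0, "rz": -0.01, "jaw": 35},
  {"tx": -85, "ty": -17, "tz": 0, "rx": 0, "ry": 0, "rz": -0.02, "jaw": 35},
  {"tx": -128, "ty": -25, "tz": 0, "rx": 0, "ry": 0, "rz": -0.03, "jaw": 35},
  {"tx": -172, "ty": -34, "tz": 0, "rx": 0, "ry": 0, "rz": -0.04, "jaw": 35},
  {"tx": -216, "ty": -42, "tz": 0, "rx": 0, "ry": 0, "rz": -0.05, "jaw": 35},
  {"tx": -260, "ty": -51, "tz": 0, "rx": 0, "ry": 0, "rz": -0.06, "jaw": 35},
  {"tx": -304, "ty": -59, "tz": 0, "rx": 0, "ry": 0, "rz": -0.067, "jaw": 35},
  {"tx": -348, "ty": -68, "tz": 0, "rx": 0, "ry": 0, "rz": -0.067, "jaw": 35},
  {"tx": -388, "ty": -76, "tz": 0, "rx": 0, "ry": 0, "rz": -0.067, "jaw": 35},
])

```text
clock: 16.85
tcp_pos: [0.5238, -0.2826, 0.1371]
eef_rot: [-0.001, 0.609, 0.793, -0.001]
ft_force: [0.5, 0.7, -0.1]
opening: 0.0435
```

Call:
arm_command([
  {"tx": -25, "ty": -4, "tz": 2, "rx": 0, "ry": 0, "rz": 0, "jaw": 35},
  {"tx": -39, "ty": -6, "tz": 4, "rx": 0, "ry": 0, "rz": 0, "jaw": 35},
  {"tx": -43, "ty": -6, "tz": 4, "rx": 0, "ry": 0, "rz": 0, "jaw": 35},
  {"tx": -43, "ty": -6, "tz": 4, "rx": 0, "ry": 0, "rz": 0, "jaw": 35},
])

```text
clock: 17.25
tcp_pos: [0.5312, -0.3217, 0.1339]
eef_rot: [-0.001, 0.608, 0.794, -0.0]
ft_force: [0.2, 0.6, -1.6]
opening: 0.0439
```

```bash
python3 -c "
from h import *
x,y=bay(BL,44,-39);go(x,y,47.5,105)
c=cap('wrist');cv2.imwrite('pics/w4.png',c['image'])
hsv=cv2.cvtColor(c['image'],cv2.COLOR_BGR2HSV);P=cloud(c)
k=(cv2.inRange(hsv,(100,120,60),(125,255,255))>0)&(P[...,2]<.03)&(P[...,2]>.001);n,l,s,ce=cv2.connectedComponentsWithStats(k.astype(np.uint8));i=1+s[1:,4].argmax()
q=P[l==i];r=cv2.minAreaRect((q[:,:2]*1000).astype(np.float32));print(s[i],np.round(r[0],1),np.round(r[1],1),round(r[2],1))"
```

```text
t 17.25 tcp [ 531.2 -321.7  133.9] yaw 105.0 F [ 0.2  0.6 -1.6] open 43.9 | shift [-1.4 -4.5 86.4] rot [-0.001 -0.001  0.001]
[  208    31   230   224 40291] [ 477.8 -294.6] [200.4 191.4] 15.1
```

View pics/w4.png

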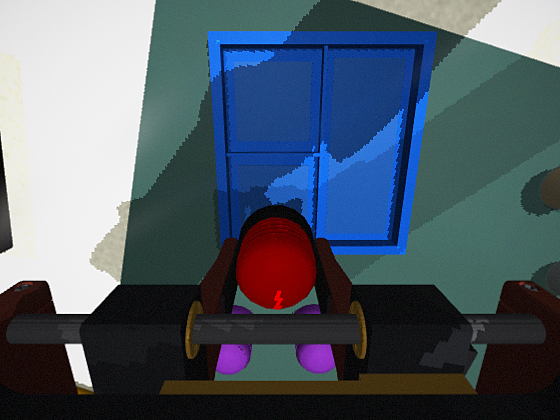

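Wrist view: the blue tray spans (208–435, 31–255), and the strobe is held over the lower-left (+x) small bay, centre near (272,200). Purple pieces are well clear. Lowering.

Call:
arm_command([
  {"tx": -1, "ty": -3, "tz": 30, "rx": 0, "ry": 0, "rz": 0, "jaw": 35},
  {"tx": -1, "ty": -3, "tz": 58, "rx": 0, "ry": 0, "rz": 0, "jaw": 35},
  {"tx": -1, "ty": -3, "tz": 75, "rx": 0, "ry": 0, "rz": 0, "jaw": 35},
  {"tx": -1, "ty": -3, "tz": 81, "rx": 0, "ry": 0, "rz": 0, "jaw": 35},
  {"tx": -1, "ty": -3, "tz": 84, "rx": 0, "ry": 0, "rz": 0, "jaw": 35},
  {"tx": -1, "ty": -3, "tz": 86, "rx": 0, "ry": 0, "rz": 0, "jaw": 35},
  {"tx": -1, "ty": -3, "tz": 86, "rx": 0, "ry": 0, "rz": 0, "jaw": 35},
  {"tx": -1, "ty": -3, "tz": 86, "rx": 0, "ry": 0, "rz": 0, "jaw": 35},
])

```text
clock: 18.1
tcp_pos: [0.5295, -0.3245, 0.0498]
eef_rot: [0.001, 0.609, 0.793, -0.0]
ft_force: [-0.3, -0.3, -1.3]
opening: 0.0435
```

Call:
arm_command([
  {"tx": 0, "ty": 0, "tz": 1, "rx": 0, "ry": 0, "rz": 0, "jaw": 35},
  {"tx": 0, "ty": 0, "tz": 2, "rx": 0, "ry": 0, "rz": 0, "jaw": 35},
  {"tx": 0, "ty": 0, "tz": 3, "rx": 0, "ry": 0, "rz": 0, "jaw": 35},
  {"tx": 0, "ty": 0, "tz": 3, "rx": 0, "ry": 0, "rz": 0, "jaw": 35},
])

```text
clock: 18.5
tcp_pos: [0.5291, -0.3245, 0.0472]
eef_rot: [0.001, 0.609, 0.793, -0.0]
ft_force: [-2.9, 1.9, 10.5]
opening: 0.0433
```

Contact. Release and rise, then the green jar.

Call:
arm_command([
  {"tx": 0, "ty": 0, "tz": -0.5, "rx": 0, "ry": 0, "rz": 0, "jaw": 65},
  {"tx": 0, "ty": 0, "tz": -0.5, "rx": 0, "ry": 0, "rz": 0, "jaw": 65},
  {"tx": 0, "ty": 0, "tz": -0.5, "rx": 0, "ry": 0, "rz": 0, "jaw": 65},
  {"tx": 0, "ty": 0, "tz": -0.5, "rx": 0, "ry": 0, "rz": 0, "jaw": 65},
  {"tx": 0, "ty": 0, "tz": -10, "rx": 0, "ry": 0, "rz": 0, "jaw": 65},
  {"tx": 0, "ty": 0, "tz": -40, "rx": 0, "ry": 0, "rz": 0, "jaw": 70},
  {"tx": 0, "ty": 0, "tz": -75, "rx": 0, "ry": 0, "rz": 0, "jaw": 70},
  {"tx": 0, "ty": 0, "tz": -90, "rx": 0, "ry": 0, "rz": 0, "jaw": 70},
  {"tx": 0, "ty": 0, "tz": -90, "rx": 0, "ry": 0, "rz": 0, "jaw": 70},
])

```text
clock: 19.4
tcp_pos: [0.5304, -0.3251, 0.1386]
eef_rot: [0.003, 0.609, 0.793, 0.0]
ft_force: [-0.1, -0.7, 0.6]
opening: 0.0701
```

```bash
python3 -c "
from h import *
go(443.5,-57,130,105)"
```

```text
t 19.4 tcp [ 530.4 -325.1  138.6] yaw 105.0 F [-0.1 -0.7  0.6] open 70.1 | shift [281.5 -14.5   7.4] rot [0.004 0.004 0.   ]
```

Call:
arm_command([
  {"tx": 30, "ty": -2, "tz": 2, "rx": 0.004, "ry": 0.004, "rz": 0, "jaw": 70},
  {"tx": 75, "ty": -4, "tz": 4, "rx": 0.004, "ry": 0.004, "rz": 0, "jaw": 70},
  {"tx": 120, "ty": -6, "tz": 6, "rx": 0.004, "ry": 0.004, "rz": 0, "jaw": 70},
  {"tx": 165, "ty": -8, "tz": 7, "rx": 0.004, "ry": 0.004, "rz": 0, "jaw": 70},
  {"tx": 210, "ty": -11, "tz": 7, "rx": 0.004, "ry": 0.004, "rz": 0, "jaw": 70},
  {"tx": 250, "ty": -13, "tz": 7, "rx": 0.004, "ry": 0.004, "rz": 0, "jaw": 70},
  {"tx": 275, "ty": -14, "tz": 7, "rx": 0.004, "ry": 0.004, "rz": 0, "jaw": 70},
  {"tx": 281, "ty": -14.5, "tz": 7, "rx": 0.004, "ry": 0.004, "rz": 0, "jaw": 70},
  {"tx": 281, "ty": -14.5, "tz": 7, "rx": 0.004, "ry": 0.004, "rz": 0, "jaw": 70},
  {"tx": 281, "ty": -14.5, "tz": 7, "rx": 0.004, "ry": 0.004, "rz": 0, "jaw": 70},
])

```text
clock: 20.4
tcp_pos: [0.4422, -0.0577, 0.1283]
eef_rot: [-0.002, 0.609, 0.793, -0.001]
ft_force: [0.6, -0.1, 0.3]
opening: 0.0699
```

```bash
python3 -c "
from look import *
go(443.5,-57,40,105); look('t4')"
```

```text
t 20.4 tcp [442.2 -57.7 128.3] yaw 104.9 F [ 0.6 -0.1  0.3] open 69.9 | shift [ 0.2  1.8 88.3] rot [-0.004 -0.003 -0.001]
[63. 63. 60.] top 0.056 [ 658.8 -118.6] [96.9 42.5] 0.7 
[212. 217. 215.] top 0.043 [654.5   3.8] [93.9 41.7] 10.8 
[149.   63.  112.5] top 0.056 [ 680.7 -327.1] [42.4 41.2] 26.1 
[149.5  59.  112. ] top 0.057 [ 656.5 -242.6] [40.3 42.7] 46.0 
[  0.  135.  224.5] top 0.059 [564.1 281.5] [42.2 40.1] 88.6  YE [ 43.8 -36.4]
[156. 176. 173.] top 0.058 [506.1 353.8] [97.1 25.5] 10.8  YE [ 1.1 45.8]
[227. 226. 223.] top 0.058 [530.3   0.8] [40.9 43.3] 56.9 
[ 37.  11. 211.] top 0.059 [ 529.9 -322.3] [42.  41.5] 65.1  BL [ 47.2 -37.9]
[46.  47.  42.5] top 0.039 [437.4  71.4] [34.2 32.9] 64.9
```

Red is placed at tray (47,−38), and the stock pieces are unmoved. Green jar next.

Call:
arm_command([
  {"tx": 0, "ty": 1.5, "tz": 30, "rx": -0.004, "ry": -0.003, "rz": 0, "jaw": 70},
  {"tx": 0, "ty": 1.5, "tz": 60, "rx": -0.004, "ry": -0.003, "rz": 0, "jaw": 70},
  {"tx": 0, "ty": 1.5, "tz": 79, "rx": -0.004, "ry": -0.003, "rz": 0, "jaw": 70},
  {"tx": 0, "ty": 1.5, "tz": 87, "rx": -0.004, "ry": -0.003, "rz": 0, "jaw": 70},
  {"tx": 0, "ty": 1.5, "tz": 87, "rx": -0.004, "ry": -0.003, "rz": 0, "jaw": 70},
  {"tx": 0, "ty": 1.5, "tz": 87, "rx": -0.004, "ry": -0.003, "rz": 0, "jaw": 35},
  {"tx": 0, "ty": 1.5, "tz": 87, "rx": -0.004, "ry": -0.003, "rz": 0, "jaw": 35},
  {"tx": 0, "ty": 1.5, "tz": 87, "rx": -0.004, "ry": -0.003, "rz": 0, "jaw": 35},
  {"tx": 0, "ty": 1.5, "tz": 87, "rx": -0.004, "ry": -0.003, "rz": 0, "jaw": 35},
  {"tx": 0, "ty": 1.5, "tz": 87, "rx": -0.004, "ry": -0.003, "rz": 0, "jaw": 35},
])

```text
clock: 21.45
tcp_pos: [0.4438, -0.0562, 0.0424]
eef_rot: [0.001, 0.609, 0.793, 0.0]
ft_force: [0.3, -0.2, 7.1]
opening: 0.0448
```

Call:
arm_command([
  {"tx": 0, "ty": 0, "tz": 0, "rx": 0, "ry": 0, "rz": 0, "jaw": 35},
  {"tx": 0, "ty": 0, "tz": 0, "rx": 0, "ry": 0, "rz": 0, "jaw": 35},
  {"tx": 0, "ty": 0, "tz": -10, "rx": 0, "ry": 0, "rz": 0, "jaw": 35},
  {"tx": 0, "ty": 0, "tz": -35, "rx": 0, "ry": 0, "rz": 0, "jaw": 35},
  {"tx": 0, "ty": 0, "tz": -65, "rx": 0, "ry": 0, "rz": 0, "jaw": 35},
  {"tx": 0, "ty": 0, "tz": -90, "rx": 0, "ry": 0, "rz": 0, "jaw": 35},
  {"tx": 0, "ty": 0, "tz": -95, "rx": 0, "ry": 0, "rz": 0, "jaw": 35},
  {"tx": 0, "ty": 0, "tz": -95, "rx": 0, "ry": 0, "rz": 0, "jaw": 35},
])

```text
clock: 22.25
tcp_pos: [0.4435, -0.0559, 0.1374]
eef_rot: [0.001, 0.609, 0.794, 0.001]
ft_force: [0.1, 0.8, -2.0]
opening: 0.0444
```

```bash
python3 -c "
from h import *
x,y=bay(BL,-44,-39);go(x,y,135,105)"
```

```text
t 22.25 tcp [443.5 -55.9 137.4] yaw 105.0 F [ 0.1  0.8 -2. ] open 44.4 | shift [-280.8  -76.8    2.3] rot [0.002 0.    0.001]
```

Call:
arm_command([
  {"tx": -15, "ty": -4, "tz": 0, "rx": 0, "ry": 0, "rz": 0, "jaw": 35},
  {"tx": -50, "ty": -14, "tz": 0, "rx": 0, "ry": 0, "rz": 0, "jaw": 35},
  {"tx": -92, "ty": -25, "tz": 0, "rx": 0, "ry": 0, "rz": 0, "jaw": 35},
  {"tx": -135, "ty": -37, "tz": 0, "rx": 0, "ry": 0, "rz": 0, "jaw": 35},
  {"tx": -178, "ty": -49, "tz": 0, "rx": 0, "ry": 0, "rz": 0, "jaw": 35},
  {"tx": -221, "ty": -60, "tz": 0, "rx": 0, "ry": 0, "rz": 0, "jaw": 35},
  {"tx": -258, "ty": -71, "tz": 0, "rx": 0, "ry": 0, "rz": 0, "jaw": 35},
  {"tx": -281, "ty": -77, "tz": 0, "rx": 0, "ry": 0, "rz": 0, "jaw": 35},
  {"tx": -281, "ty": -77, "tz": 0, "rx": 0, "ry": 0, "rz": 0, "jaw": 35},
  {"tx": -281, "ty": -77, "tz": 0, "rx": 0, "ry": 0, "rz": 0, "jaw": 35},
])

```text
clock: 23.25
tcp_pos: [0.4406, -0.3468, 0.1349]
eef_rot: [-0.002, 0.609, 0.793, -0.0]
ft_force: [-0.2, 0.9, -1.2]
opening: 0.0442
```

```bash
python3 -c "
from h import *
x,y=bay(BL,-44,-39);go(x,y,46,105)
c=cap('wrist');cv2.imwrite('pics/w5.png',c['image'])"
```

```text
t 23.25 tcp [ 440.6 -346.8  134.9] yaw 105.0 F [-0.2  0.9 -1.2] open 44.2 | shift [-0.8  1.6 88.9] rot [-0.002 -0.002 -0.001]
```

View pics/w5.png

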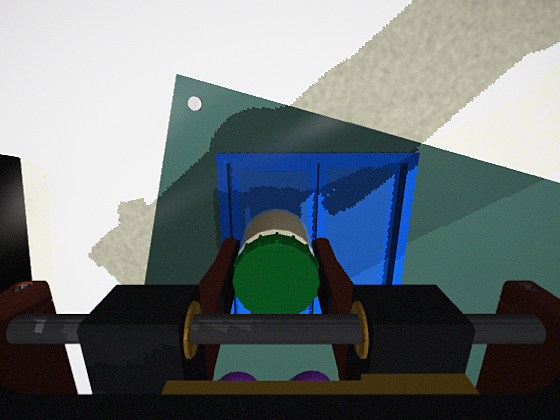

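Wrist view: the jar is held, with the free (−x) small bay at columns 230–318 and top edge near row 163. The jar will land near (276,203), which is central. Lowering.

Call:
arm_command([
  {"tx": -1, "ty": 2, "tz": 30, "rx": 0, "ry": 0, "rz": 0, "jaw": 35},
  {"tx": -1, "ty": 2, "tz": 58, "rx": 0, "ry": 0, "rz": 0, "jaw": 35},
  {"tx": -1, "ty": 2, "tz": 76, "rx": 0, "ry": 0, "rz": 0, "jaw": 35},
  {"tx": -1, "ty": 2, "tz": 83, "rx": 0, "ry": 0, "rz": 0, "jaw": 35},
  {"tx": -1, "ty": 2, "tz": 86, "rx": 0, "ry": 0, "rz": 0, "jaw": 35},
  {"tx": -1, "ty": 2, "tz": 88, "rx": 0, "ry": 0, "rz": 0, "jaw": 35},
  {"tx": -1, "ty": 2, "tz": 88, "rx": 0, "ry": 0, "rz": 0, "jaw": 35},
  {"tx": -1, "ty": 2, "tz": 88, "rx": 0, "ry": 0, "rz": 0, "jaw": 35},
])

```text
clock: 24.1
tcp_pos: [0.4443, -0.3481, 0.0494]
eef_rot: [0.001, 0.609, 0.793, 0.0]
ft_force: [-0.8, 0.6, -1.2]
opening: 0.0443
```

Call:
arm_command([
  {"tx": 0, "ty": 0, "tz": 1, "rx": 0, "ry": 0, "rz": 0, "jaw": 35},
  {"tx": 0, "ty": 0, "tz": 2, "rx": 0, "ry": 0, "rz": 0, "jaw": 35},
  {"tx": 0, "ty": 0, "tz": 3, "rx": 0, "ry": 0, "rz": 0, "jaw": 35},
  {"tx": 0, "ty": 0, "tz": 3.5, "rx": 0, "ry": 0, "rz": 0, "jaw": 35},
  {"tx": 0, "ty": 0, "tz": 3.5, "rx": 0, "ry": 0, "rz": 0, "jaw": 35},
])

```text
clock: 24.6
tcp_pos: [0.4438, -0.3479, 0.0455]
eef_rot: [-0.0, 0.609, 0.793, 0.0]
ft_force: [-1.5, 1.8, 3.2]
opening: 0.0445
```

Contact (3 N). Release and rise.

Call:
arm_command([
  {"tx": 0, "ty": 0, "tz": 0, "rx": 0, "ry": 0, "rz": 0, "jaw": 65},
  {"tx": 0, "ty": 0, "tz": 0, "rx": 0, "ry": 0, "rz": 0, "jaw": 65},
  {"tx": 0, "ty": 0, "tz": 0, "rx": 0, "ry": 0, "rz": 0, "jaw": 65},
  {"tx": 0, "ty": 0, "tz": 0, "rx": 0, "ry": 0, "rz": 0, "jaw": 65},
  {"tx": 0, "ty": 0, "tz": -10, "rx": 0, "ry": 0, "rz": 0, "jaw": 65},
  {"tx": 0, "ty": 0, "tz": -40, "rx": 0, "ry": 0, "rz": 0, "jaw": 70},
  {"tx": 0, "ty": 0, "tz": -75, "rx": 0, "ry": 0, "rz": 0, "jaw": 70},
  {"tx": 0, "ty": 0, "tz": -92, "rx": 0, "ry": 0, "rz": 0, "jaw": 70},
  {"tx": 0, "ty": 0, "tz": -92, "rx": 0, "ry": 0, "rz": 0, "jaw": 70},
])

```text
clock: 25.5
tcp_pos: [0.4453, -0.349, 0.1404]
eef_rot: [0.003, 0.609, 0.793, 0.0]
ft_force: [-0.2, 0.2, -1.0]
opening: 0.0698
```

```bash
python3 -c "
from h import *
go(658.8,-118.2,130,90.8)"
```

```text
t 25.5 tcp [ 445.3 -349.   140.4] yaw 105.0 F [-0.2  0.2 -1. ] open 69.8 | shift [167.7 265.9  10.8] rot [0.004 0.004 0.248]
```

Call:
arm_command([
  {"tx": 16, "ty": 26, "tz": 0, "rx": 0.004, "ry": 0.004, "rz": 0.03, "jaw": 70},
  {"tx": 40, "ty": 63, "tz": 2, "rx": 0.004, "ry": 0.004, "rz": 0.07, "jaw": 70},
  {"tx": 65, "ty": 103, "tz": 4, "rx": 0.004, "ry": 0.004, "rz": 0.11, "jaw": 70},
  {"tx": 90, "ty": 143, "tz": 6, "rx": 0.004, "ry": 0.004, "rz": 0.15, "jaw": 70},
  {"tx": 115, "ty": 182, "tz": 8, "rx": 0.004, "ry": 0.004, "rz": 0.19, "jaw": 70},
  {"tx": 138, "ty": 219, "tz": 10, "rx": 0.004, "ry": 0.004, "rz": 0.22, "jaw": 70},
  {"tx": 156, "ty": 248, "tz": 10, "rx": 0.004, "ry": 0.004, "rz": 0.24, "jaw": 70},
  {"tx": 167, "ty": 266, "tz": 10, "rx": 0.004, "ry": 0.004, "rz": 0.248, "jaw": 70},
  {"tx": 167, "ty": 266, "tz": 10, "rx": 0.004, "ry": 0.004, "rz": 0.248, "jaw": 70},
  {"tx": 167, "ty": 266, "tz": 10, "rx": 0.004, "ry": 0.004, "rz": 0.248, "jaw": 70},
])

```text
clock: 26.5
tcp_pos: [0.6564, -0.1181, 0.1261]
eef_rot: [-0.003, 0.702, 0.712, -0.001]
ft_force: [0.2, -0.1, 0.4]
opening: 0.0704
```

```bash
python3 -c "
from h import *
go(658.8,-118.2,38,90.8)"
```

```text
t 26.5 tcp [ 656.4 -118.1  126.1] yaw 90.8 F [ 0.2 -0.1  0.4] open 70.4 | shift [-0.4  3.  88.1] rot [-0.007 -0.003  0.001]
```

Call:
arm_command([
  {"tx": 0, "ty": 2.5, "tz": 30, "rx": -0.007, "ry": -0.003, "rz": 0, "jaw": 70},
  {"tx": 0, "ty": 2.5, "tz": 60, "rx": -0.007, "ry": -0.003, "rz": 0, "jaw": 70},
  {"tx": 0, "ty": 2.5, "tz": 79, "rx": -0.007, "ry": -0.003, "rz": 0, "jaw": 70},
  {"tx": 0, "ty": 2.5, "tz": 86, "rx": -0.007, "ry": -0.003, "rz": 0, "jaw": 70},
  {"tx": 0, "ty": 2.5, "tz": 86, "rx": -0.007, "ry": -0.003, "rz": 0, "jaw": 70},
  {"tx": 0, "ty": 2.5, "tz": 86, "rx": -0.007, "ry": -0.003, "rz": 0, "jaw": 33},
  {"tx": 0, "ty": 2.5, "tz": 86, "rx": -0.007, "ry": -0.003, "rz": 0, "jaw": 33},
  {"tx": 0, "ty": 2.5, "tz": 86, "rx": -0.007, "ry": -0.003, "rz": 0, "jaw": 33},
  {"tx": 0, "ty": 2.5, "tz": 86, "rx": -0.007, "ry": -0.003, "rz": 0, "jaw": 33},
  {"tx": 0, "ty": 2.5, "tz": 86, "rx": -0.007, "ry": -0.003, "rz": 0, "jaw": 33},
])

```text
clock: 27.5
tcp_pos: [0.6602, -0.1188, 0.0423]
eef_rot: [0.002, 0.702, 0.712, 0.001]
ft_force: [-0.2, -5.2, 6.0]
opening: 0.043
```

Call:
arm_command([
  {"tx": 0, "ty": 0, "tz": 0, "rx": 0, "ry": 0, "rz": 0, "jaw": 33},
  {"tx": 0, "ty": 0, "tz": 0, "rx": 0, "ry": 0, "rz": 0, "jaw": 33},
  {"tx": 0, "ty": 0, "tz": -5, "rx": 0, "ry": 0, "rz": 0, "jaw": 33},
  {"tx": 0, "ty": 0, "tz": -20, "rx": 0, "ry": 0, "rz": 0, "jaw": 33},
  {"tx": 0, "ty": 0, "tz": -45, "rx": 0, "ry": 0, "rz": 0, "jaw": 33},
  {"tx": 0, "ty": 0, "tz": -70, "rx": 0, "ry": 0, "rz": 0, "jaw": 33},
  {"tx": 0, "ty": 0, "tz": -90, "rx": 0, "ry": 0, "rz": 0, "jaw": 33},
  {"tx": 0, "ty": 0, "tz": -95, "rx": 0, "ry": 0, "rz": 0, "jaw": 33},
  {"tx": 0, "ty": 0, "tz": -95, "rx": 0, "ry": 0, "rz": 0, "jaw": 33},
])

```text
clock: 28.4
tcp_pos: [0.6594, -0.1166, 0.1367]
eef_rot: [0.001, 0.702, 0.712, 0.002]
ft_force: [0.4, 0.7, -6.2]
opening: 0.0427
```

```bash
python3 -c "
from h import *
x,y=bay(BL,0,44);go(x,y,135,105)"
```

```text
t 28.4 tcp [ 659.4 -116.6  136.7] yaw 90.8 F [ 0.4  0.7 -6.2] open 42.7 | shift [-135.9 -198.3    0.9] rot [ 0.003 -0.001 -0.247]
```

Held (6 N, 42.7 mm). Carrying it to the blue long bay.

Call:
arm_command([
  {"tx": -8, "ty": -12, "tz": 0, "rx": 0, "ry": 0, "rz": -0.015, "jaw": 33},
  {"tx": -25, "ty": -36, "tz": 0, "rx": 0, "ry": 0, "rz": -0.045, "jaw": 33},
  {"tx": -46, "ty": -67, "tz": 0, "rx": 0, "ry": 0, "rz": -0.085, "jaw": 33},
  {"tx": -68, "ty": -99, "tz": 0, "rx": 0, "ry": 0, "rz": -0.125, "jaw": 33},
  {"tx": -90, "ty": -131, "tz": 0, "rx": 0, "ry": 0, "rz": -0.165, "jaw": 33},
  {"tx": -110, "ty": -161, "tz": 0, "rx": 0, "ry": 0, "rz": -0.2, "jaw": 33},
  {"tx": -127, "ty": -185, "tz": 0, "rx": 0, "ry": 0, "rz": -0.23, "jaw": 33},
  {"tx": -136, "ty": -198, "tz": 0, "rx": 0, "ry": 0, "rz": -0.247, "jaw": 33},
  {"tx": -136, "ty": -198, "tz": 0, "rx": 0, "ry": 0, "rz": -0.247, "jaw": 33},
  {"tx": -136, "ty": -198, "tz": 0, "rx": 0, "ry": 0, "rz": -0.247, "jaw": 33},
])

```text
clock: 29.4
tcp_pos: [0.4623, -0.2559, 0.1349]
eef_rot: [0.0, 0.609, 0.793, 0.001]
ft_force: [1.3, 0.5, -5.6]
opening: 0.043
```

```bash
python3 -c "
from h import *
x,y=bay(BL,0,44);go(x,y,45.5,105)
c=cap('wrist');cv2.imwrite('pics/w6.png',c['image'])"
```

```text
t 29.4 tcp [ 462.3 -255.9  134.9] yaw 104.9 F [ 1.3  0.5 -5.6] open 43.0 | shift [ 0.2  0.7 89.4] rot [ 0.002 -0.001 -0.002]
```

View pics/w6.png

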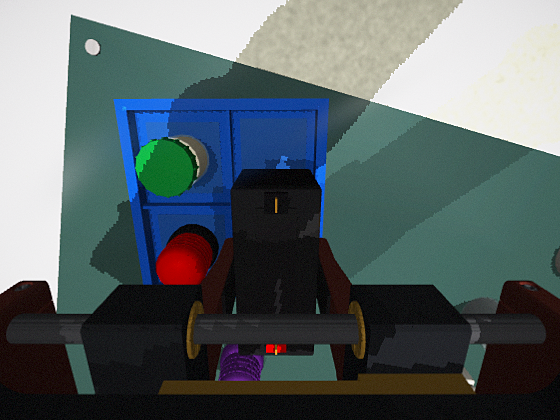

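Wrist view: the battery is held square over the long bay (columns 233–322); the jar at (175,165) and strobe at (190,257) stand in their own bays, clear of the fingers. Lowering.

Call:
arm_command([
  {"tx": 0, "ty": 1, "tz": 28, "rx": 0, "ry": 0, "rz": 0, "jaw": 33},
  {"tx": 0, "ty": 1, "tz": 55, "rx": 0, "ry": 0, "rz": 0, "jaw": 33},
  {"tx": 0, "ty": 1, "tz": 73, "rx": 0, "ry": 0, "rz": 0, "jaw": 33},
  {"tx": 0, "ty": 1, "tz": 81, "rx": 0, "ry": 0, "rz": 0, "jaw": 33},
  {"tx": 0, "ty": 1, "tz": 85, "rx": 0, "ry": 0, "rz": 0, "jaw": 33},
  {"tx": 0, "ty": 1, "tz": 87, "rx": 0, "ry": 0, "rz": 0, "jaw": 33},
  {"tx": 0, "ty": 1, "tz": 87, "rx": 0, "ry": 0, "rz": 0, "jaw": 33},
  {"tx": 0, "ty": 1, "tz": 87, "rx": 0, "ry": 0, "rz": 0, "jaw": 33},
])

```text
clock: 30.25
tcp_pos: [0.465, -0.256, 0.0493]
eef_rot: [0.002, 0.609, 0.793, 0.001]
ft_force: [0.4, 0.0, -5.7]
opening: 0.0427
```

Call:
arm_command([
  {"tx": 0, "ty": 0, "tz": 1, "rx": 0, "ry": 0, "rz": 0, "jaw": 33},
  {"tx": 0, "ty": 0, "tz": 2, "rx": 0, "ry": 0, "rz": 0, "jaw": 33},
  {"tx": 0, "ty": 0, "tz": 3, "rx": 0, "ry": 0, "rz": 0, "jaw": 33},
  {"tx": 0, "ty": 0, "tz": 4, "rx": 0, "ry": 0, "rz": 0, "jaw": 33},
  {"tx": 0, "ty": 0, "tz": 4, "rx": 0, "ry": 0, "rz": 0, "jaw": 33},
])

```text
clock: 30.75
tcp_pos: [0.4645, -0.2558, 0.0452]
eef_rot: [0.001, 0.609, 0.793, 0.001]
ft_force: [-2.5, 1.5, 4.4]
opening: 0.043
```

Contact (−5.7 to +4.4 N). Release, rise, and clear off backwards.

Call:
arm_command([
  {"tx": 0, "ty": 0, "tz": 0, "rx": 0, "ry": 0, "rz": 0, "jaw": 58},
  {"tx": 0, "ty": 0, "tz": 0, "rx": 0, "ry": 0, "rz": 0, "jaw": 58},
  {"tx": 0, "ty": 0, "tz": 0, "rx": 0, "ry": 0, "rz": 0, "jaw": 58},
  {"tx": 0, "ty": 0, "tz": 0, "rx": 0, "ry": 0, "rz": 0, "jaw": 58},
  {"tx": 0, "ty": 0, "tz": -10, "rx": 0, "ry": 0, "rz": 0, "jaw": 58},
  {"tx": 0, "ty": 0, "tz": -40, "rx": 0, "ry": 0, "rz": 0, "jaw": 58},
  {"tx": 0, "ty": 0, "tz": -75, "rx": 0, "ry": 0, "rz": 0, "jaw": 60},
  {"tx": 0, "ty": 0, "tz": -115, "rx": 0, "ry": 0, "rz": 0, "jaw": 60},
  {"tx": 0, "ty": 0, "tz": -150, "rx": 0, "ry": 0, "rz": 0, "jaw": 60},
  {"tx": 0, "ty": 0, "tz": -160, "rx": 0, "ry": 0, "rz": 0, "jaw": 60},
])

```text
clock: 31.75
tcp_pos: [0.4657, -0.2569, 0.209]
eef_rot: [0.004, 0.609, 0.793, 0.002]
ft_force: [0.1, -0.7, -0.0]
opening: 0.06
```

Call:
arm_command([
  {"tx": 30, "ty": 0, "tz": 0, "rx": 0, "ry": 0, "rz": 0, "jaw": 60},
  {"tx": 75, "ty": 0, "tz": 0, "rx": 0, "ry": 0, "rz": 0, "jaw": 60},
  {"tx": 120, "ty": 10, "tz": 0, "rx": 0, "ry": 0, "rz": 0, "jaw": 60},
  {"tx": 165, "ty": 20, "tz": 0, "rx": 0, "ry": 0, "rz": 0, "jaw": 60},
  {"tx": 210, "ty": 40, "tz": 0, "rx": 0, "ry": 0, "rz": 0, "jaw": 60},
  {"tx": 250, "ty": 60, "tz": 0, "rx": 0, "ry": 0, "rz": 0, "jaw": 60},
  {"tx": 270, "ty": 70, "tz": 0, "rx": 0, "ry": 0, "rz": 0, "jaw": 60},
  {"tx": 270, "ty": 70, "tz": 0, "rx": 0, "ry": 0, "rz": 0, "jaw": 60},
  {"tx": 270, "ty": 70, "tz": 0, "rx": 0, "ry": 0, "rz": 0, "jaw": 60},
])

```text
clock: 32.65
tcp_pos: [0.4614, 0.0226, 0.2043]
eef_rot: [0.001, 0.609, 0.793, 0.0]
ft_force: [-0.1, 0.1, -0.3]
opening: 0.0601
```

```bash
python3 -c "
from look import *
look('t5');c=cap('scene');cv2.imwrite('pics/s5.png',c['image'])"
```

```text
[212. 216. 214.] top 0.043 [654.4   3.8] [93.9 41.6] 10.8 
[149.  63. 113.] top 0.057 [ 680.6 -327.6] [41.1 42.3] 57.0 
[149.5  60.  112. ] top 0.056 [ 656.8 -241.7] [42.1 42.5] 46.2 
[  0. 135. 224.] top 0.059 [563.1 281.9] [42.4 41. ] 9.8  YE [ 43.  -35.8]
[157. 175. 173.] top 0.058 [506.  353.6] [96.7 25.2] 10.9  YE [ 0.9 45.6]
[ 34.  12. 211.] top 0.06 [ 528.7 -321.3] [39.9 42. ] 3.2  BL [ 46.3 -36.6]
[70. 62. 58.] top 0.059 [ 463.6 -253.6] [96.3 43.6] 15.3  BL [ 1.  45.6]
[ 87. 179.  34.] top 0.06 [ 442.5 -345.6] [43.1 43.6] 15.0  BL [-43.3 -37.7]
```

View pics/s5.png

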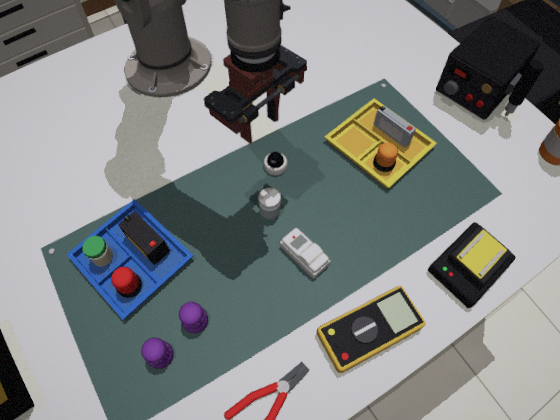

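The scene view shows all five pieces upright in the right bays: battery (144,237), jar (96,249) and strobe (125,281) in blue; battery (394,126) and amber (386,154) in yellow. The white jar (270,201), dome (275,162) and detector (304,251) are where they were, and the arm is clear. Handing in.

```bash
python3 -c "
from h import *
print(workorder.finish_job(), telemetry.sense()['clock'])"
```

```text
the job is handed in; nothing more can be done
the job is handed in; nothing more can be done
```

I made up both kits and handed the job in at about 33 s on the robot's clock, against the 125 s limit. I lowered each piece until the wrist force showed floor contact, then released it.

The last top-view check put every piece inside its limits, with top heights consistent with standing on the tray floor:

| Tray | Piece | Position in tray frame, x / y (mm) |
|---|---|---|
| Blue | Big battery | 1 / 46 |
| Blue | Red strobe | 46 / −37 |
| Blue | Green jar | −43 / −38 |
| Yellow | Slim battery | 1 / 46 |
| Yellow | Amber light | 43 / −36 |

- **Stock that stays:** the motion detector measured within about 1 mm of its start.
- **Partly checked:** the arm hid the white jar and dome camera in the final top view. The scene view shows them at the same pixels, and the top view taken before the last two transfers had both within about 2 mm.
- **No failures:** no check failed. Pictures measured the trays 10–20 mm larger than their real size, but the fitted centres agreed to within about 5 mm between views.

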